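# Draw the pressed glass plate from under its stack of boxes

## Robot

A 6-joint arm with a two-finger parallel gripper is mounted at the origin on a cart in front of the work surface, level with it; the furniture and walls round the work are solid. World frame = base frame: x ahead of the robot, y to its left, z up, the work surface at z = 0. Lengths are in m, angles in rad, forces in N, time in s.
With the tool pointing down it reaches from about 0.4 to 0.825 m from the base axis. Payload 7 kg.
Tool frame: the origin (TCP) lies at the very end of the fingers, on their centre line; the grasp point (between the pads) lies 19 mm behind it (arm.pinch_z is the z of the grasp point in the tool frame, in m); z points along the fingers, y is the direction in which the jaws open and shut (so a half turn about z gives the same grasp; the last joint's range is limited). The gripper opens to 88 mm and grips with 3 to 60 N. Pads are 19 mm wide; open, the fingers measure 130 mm over their backs; the gripper's body (78 mm by 193 mm) begins 47 mm behind the grasp point.
Start: joints at [0.288, 0.359, 0.012, 0, -1.224, -0.288], TCP at [0.675, -0, 0.227] pointing down, gripper open.
Joint ranges: [-3.07, 3.07], [-1.43, 2.12], [-1.02, 1.25], [-3.03, 1.67], [-3.05, -0], [-3.03, 3.03]. Speed limits (rad/s): [2.39, 2.39, 3.01, 3.14, 3.14, 3.14].

## Interface

Orientations are given as [roll, pitch, yaw] about the fixed x, y, z axes, in that order (R = Rz(yaw) Ry(pitch) Rx(roll)).
In Python, from station import arm gives the robot as it stands.
- The arm moves only by the tool drive_tool, never from a script. Its argument "targets" is a list of rows, each a list of 6 numbers: the shift along the world's x, y, z in units of 0.04 m (1.0 is 0.04 m), then the turn, a rotation vector about the world's x, y, z in units of 6 degrees (1.0 is 6 degrees). In form: [[x, y, z, wx, wy, wz], ...]. A call has 1 to 5 rows; each row shifts and turns the commanded pose from where the row before left it; what a row does not reach is not made up. A row lasts 1/8 s, in which the tool goes at most 62.5 mm and 10.7 degrees, less where a joint would pass 70% of its speed; a pose out of reach is approached as far as the arm can. A call with a number of a shift or a turn outside -1 to 1 is refused whole. A call with a gripper value outside its range is refused whole. "claw" is the opening, from 0 (shut) to 1 (fully open), set as the call begins (left out, the last holds). The fingers move at their own pace and stop on an object; "newtons" is the grip in N (left out, the last holds). Time passes only in rows, so rows that do not move let the fingers close. It gives the time, the measured TCP pose, the force and the opening at its end, in the units of the state.
- arm.get_state(): the state, without advancing time (a new reading comes with each control period).
- arm.grab_frame(name): name is "scene" or "side" or "wrist"; returns (picture, depth): 480x640x3 uint8, red, green, blue; 480x640 float32, m along the optical axis (not along the pixel's ray), 0 where there is no reading.
- arm.get_calibration(name): a dict with "mtx" (3x3 intrinsics, pixels), "origin" and "rotation" of the camera in the world. Camera axes: x right, y up, looking along -z (the intrinsics and any distortion apply to the point x, -y, -z); pixel columns grow to the right and rows downward; lengths in m; the calibration is good to about 2 mm. The wrist camera is an equidistant fisheye: a pixel r from the principal point sees the ray r / f radians off the axis. A picture is of the moment at which its call begins: read the wrist's pose just before it. get_calibration takes no time and is no camera call; for the wrist camera it gives the pose at the moment of the call.
- arm.job_done(): hands the job in, once; it reports no verdict.
Trained networks look in the newest picture that a camera, given by its name, has taken for a name from the list of things; names that differ only in an ending like _2 or _b are one class to them, and where a whole thing is asked for, a point or a joint stands for the part that bears it (a point fixed in the world has none). Each returns a list of dicts, best first, with "score" (0 to 1); they miss things now and then, are a little off and sometimes report something else, mostly with a low value. They report only what shows in the picture. A call takes as long as a camera call. They do not tell look-alikes from the thing itself.
- arm.search_frame(target, camera): "point" ([x, y, z] in m, in the coordinates of the camera as it stood for that picture, good to about 4 mm: the middle of the surface that is visible of it).
- arm.cut_out(target, camera): "pixels" (480x640 bool, what is visible of it).
- arm.landmark_of(target, camera): "point" ([x, y, z] in m, in the coordinates of the camera as it stood for that picture, good to about 4 mm: a listed point, or the origin of a listed thing).
The state is a dict: "t": time; "q": joint angles; "qd": joint speeds; "joint_efforts": joint torques, N m; "eef_pos": TCP position; "ee_rot": TCP orientation; "force": force on the tool from outside, world axes, zero at the start; "moment": the same for the moment, N m; "width": finger opening in m.
Only numpy, scipy, OpenCV 4.12 (cv2) and the standard library are available. Lean on these libraries where they do the work, as an engineer would, in place of code of your own. Each camera call takes 0.05 s, during which the arm holds its last target. There are 200 camera calls.

## Task

The coated glass plate under the stacked slide boxes has been pressed long enough: draw it out to the front from under the stack, so that both boxes and the bottle on them stay standing in the pressing stand, neither lifted nor toppled. Go lightly, just enough pressure to bring the plate along, for the glass cracks if it is pressed hard against the stand or knocked on the rack. Then lay it flat across the two bars of the staining rack, lengthwise in the middle of the tray, let go, and leave everything else on the bench alone.

Things in the scene. Friction and masses are not known exactly. Their poses are not given: they have to be found in the camera images.
- glass_plate: Pale green glass plate, 170 (x) x 64 (y) x 6 mm, 0.16 kg; origin at the centre of its underside, x its long axis, pointing away from the robot into the stack, z up. Slides on the bed with friction about 0.2, the lower box on it with about 0.3 (all frictions vary by 15 %). It cracks if it bears on the bed with over 22 N in all; its own and the stack's weight already make 6 to 8.5 N.
- finger_strip (a point): Middle of the top face of the black soft rubber strip, 36 (x) x 50 (y) x 3 mm, bonded on the plate's bare front end at x = -64 mm, top 9 mm above the plate's underside. A fingertip pressed on it (friction about 0.6) drags the plate: pressing with 7 to 10 N brings it along, over 13 N is too much. Touch down at a few mm/s: a quick touch knocks too hard.
- press_stand: Pressing stand, fixed, levelled 2 to 10 mm above the bench. Slick grey bed, top 10 mm above the origin, x = -84 to +129, y = +-88 mm. Origin under the middle of the guard bar; x points away from the robot (the plate is drawn along -x), z up. Two white rest strips, 3 mm high, lie on it under the boxes beside the plate (y = +-41 to +-55 mm, x = 8 to 118 mm); a 10 mm high ledge closes the back at x = 121 mm.
- tongue_mid (a point): Centre of the top of the tongue, a 38 mm wide strip (y = +-19 mm) in front of the bed at the same height, x = -145 to -84 mm in the stand's frame. It is narrower than the plate, so gripper fingers can pass down beside a plate that lies on it and take the plate by its sides.
- side_guides: The two aluminium side guides on the bed (same origin and axes as the stand): x = -84 to -8 mm, inner faces y = +-34 mm, 11 mm wide, 8.5 mm above the bed. At the start the plate's front end lies 10 to 20 mm behind their front ends, so its sides cannot be gripped until it has been drawn forward some 55 mm.
- guard_bar_mid (a point): Middle of the guard bar, a 9 mm thick aluminium bar across the stand at x = 0, z = 23 to 36 mm above the stand's origin, on posts at y = +-78 mm (44 mm high with caps). The plate passes under it; the boxes are held back by it.
- slide_box_low: Lower dark grey slide box, 97 (x) x 125 (y) x 38 mm, filled, 0.22 to 0.34 kg; origin at the centre of its underside. It stands on the plate behind the guard bar with 4 to 14 mm of room, rides up to the bar as the plate is drawn, and at last settles 3 mm down onto the rest strips.
- slide_box_top: upper dark grey slide box, 97 x 125 x 34 mm, 0.19 to 0.29 kg, on the lower one; origin at the centre of its underside
- bottle_blue_cap: small white bottle with a blue cap, 40 mm across, 75 mm high, standing on the upper box; origin at the centre of its underside, z up
- staining_rack: Staining rack, fixed: steel drip tray 215 (x) x 156 (y) x 20 mm high with two black rubber-sleeved bars across it (along y) at x = +-45 mm, 8 mm thick, tops 45 mm above the origin, held at their ends by small white plates (47 mm high, at y = +-73 mm). Origin at the centre of the underside; x is the tray's long axis; the plate's long axis is to lie along it, either way round
- bars_mid (a point): the point midway between the two bars at the height of their tops: where the centre of the plate's underside belongs
- timer: bystander: white timer, 62 mm high
- petri_dish: bystander: petri dish, 64 mm across
- tape_roll: bystander: roll of green tape, 84 mm across
- flask: bystander: glass flask with a stopper, 113 mm high
- screwdriver: bystander: red screwdriver, 178 mm long
Not all that is in view belongs to the job. There is more than one size of the bottle_blue_cap; the one meant has the size given above.

How it is judged:
By the outcome, as a careful person would: the job done as asked, in the order asked, and still so for the second after the job is handed in, with the robot touching nothing.
It also fails if it takes over 70 s, if anything falls off the work surface, if the arm or the gripper's body presses on something with over 40 N, if the wrist force passes 120 N, or if a joint passes its speed limit or range.

## Working session

There is one attempt and no reset: what is moved stays moved. The work goes in short steps, Python scripts to look and compute and a tool call to move; the robot and the scene stay as the last step left them, time stands still between calls to the robot, and variables do not carry over. Pictures are saved under pics/ and viewed, about 8 in all and at most 12, crops included, and the job is handed in when it is done.

Besides the shell and the picture viewer there is one more tool, called after "Call:" by a JSON object that holds its "op" and its "data", one argument or row to a line. drive_tool: Moves the arm, as the interface text tells. Shifts and turns lie within -1 to 1; 1 stands for 0.04 m of shift or 6 degrees of turn. Its arguments: {"type":"object","properties":{"targets":{"type":"array"},"claw":{"type":"number"},"newtons":{"type":"number"}},"required":["targets"]}

```bash
mkdir -p pics
cat > h.py <<'E'
import numpy as np, cv2
from station import arm
def w(cam,p):
    c=arm.get_calibration(cam); return np.array(c["rotation"])@np.array(p)+np.array(c["origin"])
def px(cam,P):
    c=arm.get_calibration(cam); q=np.array(c["rotation"]).T@(np.array(P)-np.array(c["origin"]))
    m=np.array(c["mtx"]); return m[0,0]*q[0]/-q[2]+m[0,2], m[1,1]*-q[1]/-q[2]+m[1,2]
def cloud(cam,d):
    c=arm.get_calibration(cam); m=np.array(c["mtx"]); v,u=np.indices(d.shape)
    P=np.stack([(u-m[0,2])/m[0,0]*d,-(v-m[1,2])/m[1,1]*d,-d],-1)
    return P@np.array(c["rotation"]).T+np.array(c["origin"])
E
python3 - <<'E'
from h import *
s=arm.get_state(); print({k:np.round(v,3) for k,v in s.items()}); print(arm.pinch_z)
for cam in ["scene","side"]:
    im,d=arm.grab_frame(cam); cv2.imwrite(f"pics/{cam}.png",im[:,:,::-1]); np.save(cam+".npy",d)
    c=arm.get_calibration(cam); print(cam,np.round(c["origin"],3),{k:v for k,v in c.items() if k not in("origin","rotation")})
    for n in ["finger_strip","tongue_mid","guard_bar_mid","press_stand","glass_plate","bars_mid","staining_rack","slide_box_low","bottle_blue_cap"]:
        print(n,[(np.round(w(cam,r["point"]),3).tolist(),round(r["score"],2),np.round(px(cam,w(cam,r["point"]))).tolist()) for r in arm.landmark_of(n,cam)[:3]])
E
```

```text
{'t': np.float64(0.0), 'q': array([ 0.288,  0.359,  0.011, -0.   , -1.224, -0.288]), 'qd': array([ 0.001,  0.   , -0.   , -0.001, -0.001, -0.001]), 'joint_efforts': array([-1.0000e-03, -5.8273e+01,  2.9306e+01,  6.9970e+00,  7.0000e-03,
       -0.0000e+00]), 'eef_pos': array([ 0.675, -0.   ,  0.226]), 'ee_rot': array([ 3.14 , -0.   , -1.571]), 'force': array([-0.444,  1.378, -0.01 ]), 'moment': array([-0.007, -0.026,  0.038]), 'width': np.float64(0.088)}
-0.0188
scene [-0.04   1.076  0.619] {'mtx': array([[505.04940118,   0.        , 334.7733061 ],
       [  0.        , 505.04940118, 241.25475098],
       [  0.        ,   0.        ,   1.        ]])}Traceback (most recent call last):
  File "<stdin>", line 7, in <module>
  File "h.py", line 7, in px
    m=np.array(c["mtx"]); return m[0,0]*q[0]/-q[2]+m[0,2], m[1,1]*-q[1]/-q[2]+m[1,2]
                                        ~^^^
IndexError: invalid index to scalar variable.
```

Run:
```python
from h import *
for c in ["scene","side","wrist"]: print(c,arm.get_calibration(c))
```

```text
scene {'mtx': array([[505.04940118,   0.        , 334.7733061 ],
       [  0.        , 505.04940118, 241.25475098],
       [  0.        ,   0.        ,   1.        ]]), 'origin': array([-0.03972384,  1.07563534,  0.61901975]), 'rotation': array([ 1.15509229,  0.02354804, -2.62784526])}
side {'mtx': array([[491.29404595,   0.        , 310.8735147 ],
       [  0.        , 491.29404595, 236.06747907],
       [  0.        ,   0.        ,   1.        ]]), 'origin': array([ 0.28009126, -0.9935357 ,  0.92472534]), 'rotation': array([ 0.90232481,  0.0182398 , -0.27521143])}
wrist {'mtx': array([[371.64829954,   0.        , 317.87673842],
       [  0.        , 371.64829954, 243.69552594],
       [  0.        ,   0.        ,   1.        ]]), 'origin': array([ 0.67572236, -0.08271188,  0.38470305]), 'rotation': array([-3.12579734e-01, -4.49423269e-04, -3.14103683e+00])}
```

View pics/scene.png

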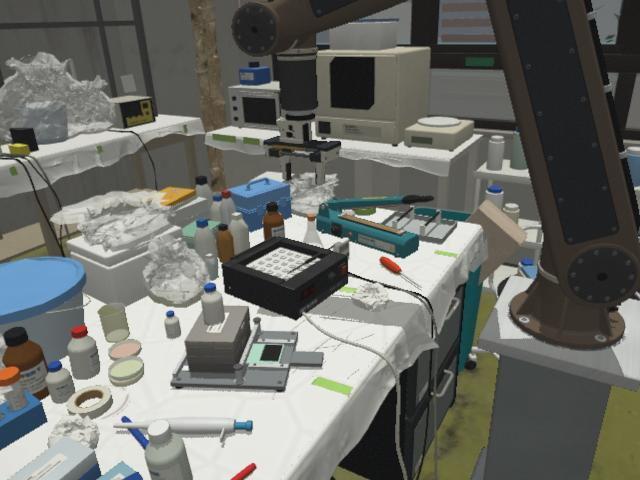

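```bash
sed -i 's/np.array(c\["rotation"\])/Rm(c["rotation"])/; s/np.array(c\["rotation"\])/Rm(c["rotation"])/' h.py
cat >> h.py <<'E'
from scipy.spatial.transform import Rotation
def Rm(e): return Rotation.from_euler("xyz",e).as_matrix()
E
python3 - <<'E'
from h import *
for cam in ["scene","side"]:
    im,d=arm.grab_frame(cam); cv2.imwrite(f"pics/{cam}.png",im[:,:,::-1]); np.save(cam+".npy",d)
    for n in ["finger_strip","tongue_mid","guard_bar_mid","press_stand","glass_plate","bars_mid","staining_rack","slide_box_low","slide_box_top","bottle_blue_cap"]:
        print(cam,n,[(np.round(w(cam,r["point"]),3).tolist(),round(r["score"],2),np.round(px(cam,w(cam,r["point"]))).tolist()) for r in arm.landmark_of(n,cam)[:3]])
E
```

```text
scene finger_strip [([0.483, 0.435, 0.026], 0.63, [270.0, 352.0]), ([0.574, 0.476, 0.057], 0.39, [219.0, 337.0])]
scene tongue_mid [([0.424, 0.401, 0.015], 0.57, [305.0, 356.0])]
scene guard_bar_mid [([0.523, 0.45, 0.031], 0.93, [249.0, 348.0])]
scene press_stand [([0.522, 0.452, 0.004], 0.98, [250.0, 360.0])]
scene glass_plate [([0.537, 0.458, 0.013], 0.66, [241.0, 356.0]), ([0.572, 0.474, 0.023], 0.43, [222.0, 351.0])]
scene bars_mid [([0.473, -0.33, 0.046], 0.82, [417.0, 216.0]), ([0.689, -0.051, 0.002], 0.57, [312.0, 250.0])]
scene staining_rack [([0.478, -0.338, -0.001], 0.7, [416.0, 229.0])]
scene slide_box_low [([0.572, 0.474, 0.02], 0.7, [222.0, 353.0])]
scene slide_box_top [([0.573, 0.477, 0.058], 0.93, [218.0, 337.0])]
scene bottle_blue_cap [([0.734, 0.448, 0.002], 0.85, [174.0, 332.0]), ([0.582, 0.472, 0.093], 0.61, [214.0, 319.0]), ([0.486, 0.433, 0.024], 0.5, [270.0, 352.0])]
side finger_strip [([0.481, 0.43, 0.027], 0.77, [259.0, 184.0])]
side tongue_mid [([0.423, 0.406, 0.021], 0.86, [244.0, 193.0]), ([0.522, 0.452, 0.003], 0.48, [270.0, 185.0])]
side guard_bar_mid [([0.531, 0.452, 0.038], 0.95, [272.0, 176.0])]
side press_stand [([0.523, 0.449, 0.006], 0.69, [270.0, 185.0])]
side glass_plate [([0.542, 0.458, 0.023], 0.79, [275.0, 179.0])]
side bars_mid [([0.477, -0.333, 0.043], 0.57, [323.0, 355.0])]
side staining_rack [([0.479, -0.336, 0.002], 0.96, [324.0, 368.0]), ([0.584, 0.472, 0.098], 0.47, [284.0, 156.0])]
side slide_box_low [([0.572, 0.474, 0.02], 0.69, [282.0, 176.0])]
side slide_box_top [([0.571, 0.483, 0.06], 0.79, [281.0, 164.0]), ([0.401, -0.019, -0.003], 0.45, [262.0, 283.0])]
side bottle_blue_cap [([0.585, 0.471, 0.093], 0.58, [285.0, 157.0]), ([0.483, 0.432, 0.025], 0.57, [259.0, 185.0])]
```

View pics/side.png

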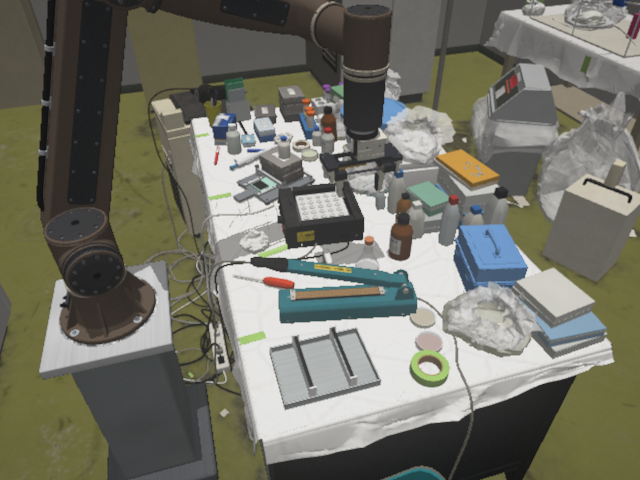

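Call:
{"op": "drive_tool", "data": {
  "targets": [
    [-0.44,0.98,0,0,0,-0.98],
    [-0.44,0.98,0,0,0,-0.98],
    [-0.44,0.98,0,0,0,-0.98],
    [-0.44,0.98,0,0,0,-0.98],
    [-0.44,0.98,0,0,0,-0.98]
  ],
  "claw": 0,
  "newtons": 20
}}

```text
t: 1.82
eef_pos: [0.5863, 0.1972, 0.2267]
ee_rot: [-3.141, 0.0, -2.087]
force: [0.5, 0.2, -0.7]
width: 0.0434
```

Call:
{"op": "drive_tool", "data": {
  "targets": [
    [-0.44,0.98,0,0,0,-0.98],
    [-0.44,0.98,0,0,0,-0.98],
    [-0.44,0.98,0,0,0,-0.98],
    [-0.44,0.98,0,0,0,-0.98],
    [-0.44,0.98,0,0,0,-0.98]
  ]
}}

```text
t: 2.45
eef_pos: [0.4983, 0.3932, 0.2267]
ee_rot: [3.142, 0.0, -2.6]
force: [1.3, 0.1, -0.4]
width: 0.0006
```

Call:
{"op": "drive_tool", "data": {
  "targets": [
    [-0.44,0.98,0,0,0,-1],
    [0,0,0,0,0,0],
    [0,0,0,0,0,0]
  ]
}}

```text
t: 2.82
eef_pos: [0.4812, 0.4311, 0.2264]
ee_rot: [-3.141, -0.0, -2.7]
force: [0.4, -0.4, 0.3]
width: 0.0003
```

```bash
cat > look.py <<'E'
from h import *
import sys
def wpx(c,P):
    q=Rm(c["rotation"]).T@(np.array(P)-c["origin"]); m=c["mtx"]; x,y,z=q[0],-q[1],-q[2]
    rho=np.hypot(x,y); r=m[0,0]*np.arctan2(rho,z); return m[0,2]+r*x/rho, m[1,2]+r*y/rho
def wcloud(c,d):
    m=c["mtx"]; v,u=np.indices(d.shape); a=(u-m[0,2])/m[0,0]; b=(v-m[1,2])/m[0,0]
    t=np.hypot(a,b)+1e-9; k=np.tan(t)/t
    P=np.stack([a*k*d,-b*k*d,-d],-1); return P@Rm(c["rotation"]).T+c["origin"]
E
python3 - <<'E'
from look import *
s=arm.get_state(); print({k:np.round(s[k],4) for k in("t","eef_pos","ee_rot","force","q","width")})
c=arm.get_calibration("wrist"); im,d=arm.grab_frame("wrist"); cv2.imwrite("pics/w1.png",im[:,:,::-1])
pts={}
for n in ["finger_strip","tongue_mid","guard_bar_mid","press_stand","glass_plate","slide_box_low"]:
    for r in arm.landmark_of(n,"wrist")[:2]:
        P=Rm(c["rotation"])@r["point"]+c["origin"]; print(n,np.round(P,4),round(r["score"],2),np.round(wpx(c,P)))
W=wcloud(c,d)
for n in ["finger_strip","glass_plate","guard_bar_mid","slide_box_top"]:
    r=arm.cut_out(n,"wrist")
    if r:
        m=r[0]["pixels"]&(d>0)&(d<.6); Q=W[m]; print(n,m.sum(),round(r[0]["score"],2),"med",np.round(np.median(Q,0),4))
        if m.sum()>30:
            rc=cv2.minAreaRect((Q[:,:2]*1000).astype(np.float32)); print(rc)
# rack
im,d=arm.grab_frame("side"); Q=cloud("side",d)
m=(d>0)&(abs(Q[...,0]-.478)<.14)&(abs(Q[...,1]+.336)<.12)
Z=Q[m]; print("rack",m.sum())
t=Z[(Z[:,2]>.034)&(Z[:,2]<.06)]
import collections
rc=cv2.minAreaRect((t[:,:2]*1000).astype(np.float32)); print(len(t),rc)
L=[]
from scipy.cluster.vq import kmeans2
k,l=kmeans2(t[:,:2],np.array([[.433,-.336],[.523,-.336]]),minit="matrix")
for i in(0,1):
    a=t[l==i,:2]; vx=cv2.fitLine(a.astype(np.float32),cv2.DIST_HUBER,0,.001,.001).ravel(); print(k[i],np.degrees(np.arctan2(vx[1],vx[0])),len(a),np.median(t[l==i,2]))
r=arm.cut_out("staining_rack","side")[0]; m=r["pixels"]&(d>0); print(cv2.minAreaRect((Q[m][:,:2]*1000).astype(np.float32)))
E
```

```text
{'t': np.float64(2.825), 'eef_pos': array([0.4812, 0.4311, 0.2264]), 'ee_rot': array([-3.1413e+00, -3.0000e-04, -2.7004e+00]), 'force': array([ 0.402 , -0.4052,  0.2602]), 'q': array([ 1.0319,  0.3119, -0.0564,  0.    , -1.2029, -2.1616]), 'width': np.float64(0.0003)}
finger_strip [0.4848 0.4322 0.0256] 0.89 [317. 215.]
tongue_mid [0.4215 0.396  0.0175] 0.71 [311. 141.]
guard_bar_mid [0.5228 0.4505 0.0376] 0.73 [317. 259.]
press_stand [0.526  0.452  0.0093] 0.96 [317. 253.]
finger_strip 3884 0.58 med [0.4931 0.4369 0.0239]
((494.8177490234375, 437.2721862792969), (63.936946868896484, 65.99110412597656), 24.99087905883789)
glass_plate 3823 0.89 med [0.4931 0.4374 0.0239]
((494.6174621582031, 437.96099853515625), (63.61702346801758, 64.71585083007812), 25.301794052124023)
guard_bar_mid 12774 0.77 med [0.4824 0.412  0.0171]
((484.815673828125, 427.3614807128906), (195.91587829589844, 192.18643188476562), 31.137432098388672)
slide_box_top 3061 0.95 med [0.5255 0.4618 0.0875]
((506.1940612792969, 451.12835693359375), (136.88455200195312, 158.30938720703125), 24.496788024902344)
rack 14383
647 ((520.93115234375, -313.9436950683594), (194.29310607910156, 195.27694702148438), 0.2715284526348114)
[ 0.46852723 -0.34860686] -49.317245 442 0.043649858667986485
[ 0.5734823  -0.23467082] 31.448784 205 0.04514314628908467
((479.9335021972656, -326.5402526855469), (226.27313232421875, 178.248779296875), 0.3933453857898712)
```

View pics/w1.png

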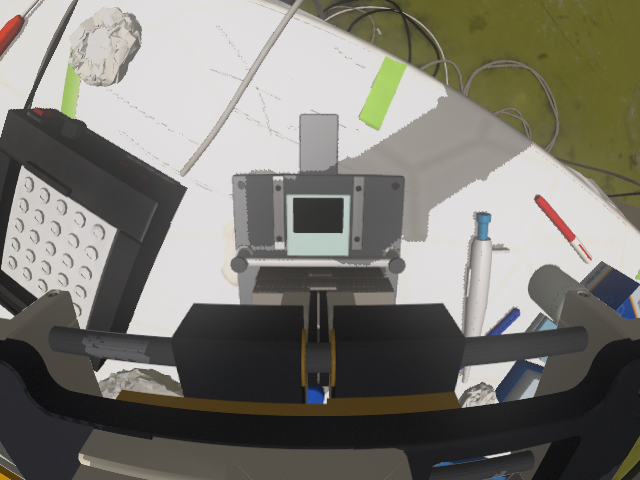

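```bash
cat >> look.py <<'E'
def onplane(c,u,v,z):
    m=c["mtx"]; a=(u-m[0,2])/m[0,0]; b=(v-m[1,2])/m[0,0]; t=np.hypot(a,b)+1e-9; k=np.tan(t)/t
    r=Rm(c["rotation"])@np.array([a*k,-b*k,-1]); return c["origin"]+r*(z-c["origin"][2])/r[2]
E
python3 - <<'E'
from look import *
c=arm.get_calibration("wrist"); im=cv2.imread("pics/w1.png")
g=im[185:262,275:362].max(2); 
n,l,st,ce=cv2.connectedComponentsWithStats(((g<60)).astype(np.uint8))
for i in range(1,n):
    if st[i,4]>300:
        mm=(l==i); v,u=np.nonzero(mm); Q=np.array([onplane(c,a+275,b+185,.0265) for a,b in zip(u,v)])
        print(st[i],Q.mean(0),cv2.minAreaRect((Q[:,:2]*1000).astype(np.float32)))
S=np.array([.524,.451]); e=np.array([np.cos(np.radians(25.2)),np.sin(np.radians(25.2))])
for n,(u,v,z) in dict(tongue_front_l=(301,115,.0175),tongue_front_r=(337,115,.0175),bedL=(233,178,.0175),bedR=(404,178,.0175),plateL=(287,194,.0235),plateR=(349,194,.0235)).items():
    P=onplane(c,u,v,z); print(n,np.round(P,4),np.round((P[:2]-S)@e,4),np.round((P[:2]-S)@[-e[1],e[0]],4))
print(arm.get_state()["eef_pos"])
E
```

```text
[  19   13   49   35 1646] [0.48525162 0.43317661 0.0265    ] ((485.22857666015625, 433.4866943359375), (34.909297943115234, 47.45494842529297), 24.278213500976562)
tongue_front_l [0.4026 0.3764 0.0175] -0.1416 -0.0158
tongue_front_r [0.3877 0.4081 0.0175] -0.1416 0.0192
bedL [0.4879 0.3399 0.0175] -0.0799 -0.0852
bedR [0.4142 0.4964 0.0175] -0.0801 0.0878
plateL [0.479  0.3968 0.0235] -0.0638 -0.0299
plateR [0.4529 0.4523 0.0235] -0.0638 0.0315
[0.48142905 0.43110418 0.22658461]
```

Call:
{"op": "drive_tool", "data": {
  "targets": [
    [0.095,0.0525,-0.8,0,0,0],
    [0,0,-1,0,0,0],
    [0,0,-1,0,0,0],
    [0,0,-0.9,0,0,0],
    [0,0,-0.5,0,0,0]
  ]
}}

```text
t: 4.1
eef_pos: [0.4846, 0.4325, 0.0563]
ee_rot: [-3.14, -0.002, -2.702]
force: [0.3, -0.3, -0.1]
width: 0.0004
```

Call:
{"op": "drive_tool", "data": {
  "targets": [
    [0,0,-0.3,0,0,0],
    [0,0,-0.15,0,0,0],
    [0,0,0,0,0,0],
    [0,0,0,0,0,0]
  ]
}}

```text
t: 4.6
eef_pos: [0.4856, 0.4338, 0.0415]
ee_rot: [3.141, 0.001, -2.702]
force: [0.3, -0.2, -1.2]
width: 0.0007
```

Call:
{"op": "drive_tool", "data": {
  "targets": [
    [0,0,-0.05,0,0,0],
    [0,0,-0.05,0,0,0],
    [0,0,-0.05,0,0,0],
    [0,0,-0.04,0,0,0],
    [0,0,-0.02,0,0,0]
  ]
}}

```text
t: 5.22
eef_pos: [0.4851, 0.4332, 0.032]
ee_rot: [-3.141, -0.0, -2.702]
force: [0.8, 0.4, 0.2]
width: -0.0
```

Call:
{"op": "drive_tool", "data": {
  "targets": [
    [0,0,-0.01,0,0,0],
    [0,0,-0.01,0,0,0],
    [0,0,-0.01,0,0,0],
    [0,0,-0.01,0,0,0],
    [0,0,-0.01,0,0,0]
  ]
}}

```text
t: 5.85
eef_pos: [0.4852, 0.4333, 0.0301]
ee_rot: [3.142, 0.0, -2.702]
force: [0.5, 0.4, 0.4]
width: 0.0002
```

Call:
{"op": "drive_tool", "data": {
  "targets": [
    [0,0,-0.01,0,0,0],
    [0,0,-0.01,0,0,0],
    [0,0,-0.01,0,0,0],
    [0,0,-0.01,0,0,0],
    [0,0,-0.01,0,0,0]
  ]
}}

```text
t: 6.48
eef_pos: [0.4852, 0.4333, 0.0281]
ee_rot: [-3.142, 0.0, -2.702]
force: [1.0, 1.0, 0.3]
width: 0.0005
```

Call:
{"op": "drive_tool", "data": {
  "targets": [
    [0,0,-0.01,0,0,0],
    [0,0,-0.01,0,0,0],
    [0,0,-0.01,0,0,0]
  ]
}}

```text
t: 6.85
eef_pos: [0.4852, 0.4333, 0.0269]
ee_rot: [-3.142, -0.0, -2.702]
force: [0.3, 1.0, 0.1]
width: 0.0003
```

Call:
{"op": "drive_tool", "data": {
  "targets": [
    [0,0,-0.01,0,0,0],
    [0,0,-0.01,0,0,0]
  ]
}}

```text
t: 7.1
eef_pos: [0.4852, 0.4333, 0.0261]
ee_rot: [3.142, -0.0, -2.702]
force: [-0.3, -0.5, 0.5]
width: 0.0003
```

Call:
{"op": "drive_tool", "data": {
  "targets": [
    [0,0,-0.01,0,0,0],
    [0,0,-0.01,0,0,0]
  ]
}}

```text
t: 7.35
eef_pos: [0.4852, 0.4333, 0.0254]
ee_rot: [3.142, 0.0, -2.702]
force: [-0.6, -0.5, 3.6]
width: 0.0005
```

Call:
{"op": "drive_tool", "data": {
  "targets": [
    [0,0,-0.01,0,0,0],
    [0,0,0,0,0,0]
  ]
}}

```text
t: 7.6
eef_pos: [0.4852, 0.4333, 0.0253]
ee_rot: [3.142, 0.0, -2.702]
force: [-1.6, -1.2, 4.2]
width: 0.0006
```

Call:
{"op": "drive_tool", "data": {
  "targets": [
    [0,0,-0.01,0,0,0],
    [0,0,0,0,0,0]
  ]
}}

```text
t: 7.85
eef_pos: [0.4854, 0.4335, 0.0253]
ee_rot: [3.141, 0.001, -2.702]
force: [-2.3, -2.0, 6.5]
width: 0.0009
```

Call:
{"op": "drive_tool", "data": {
  "targets": [
    [0,0,-0.01,0,0,0],
    [0,0,0,0,0,0]
  ]
}}

```text
t: 8.1
eef_pos: [0.4856, 0.4337, 0.0253]
ee_rot: [3.141, 0.001, -2.701]
force: [-1.8, -2.7, 9.9]
width: 0.0005
```

Call:
{"op": "drive_tool", "data": {
  "targets": [
    [-0.02,-0.009,0,0,0,0],
    [-0.03,-0.014,0,0,0,0],
    [-0.045,-0.021,0,0,0,0]
  ]
}}

```text
t: 8.48
eef_pos: [0.4827, 0.4329, 0.0253]
ee_rot: [3.14, 0.003, -2.701]
force: [2.7, -0.0, 5.8]
width: 0.0003
```

Call:
{"op": "drive_tool", "data": {
  "targets": [
    [-0.045,-0.021,-0.006,0,0,0],
    [-0.045,-0.021,-0.005,0,0,0],
    [-0.045,-0.021,0,0,0,0]
  ]
}}

```text
t: 8.85
eef_pos: [0.4778, 0.431, 0.0253]
ee_rot: [3.14, 0.005, -2.701]
force: [2.9, 0.6, 5.9]
width: 0.0004
```

Call:
{"op": "drive_tool", "data": {
  "targets": [
    [-0.045,-0.021,-0.01,0,0,0],
    [-0.045,-0.021,-0.005,0,0,0],
    [-0.045,-0.021,0,0,0,0]
  ]
}}

```text
t: 9.22
eef_pos: [0.4728, 0.429, 0.0253]
ee_rot: [3.139, 0.006, -2.701]
force: [4.1, 2.4, 9.5]
width: 0.0011
```

Run:
```python
from look import *
c=arm.get_calibration("wrist"); im,d=arm.grab_frame("wrist"); cv2.imwrite("pics/w2.png",im[100:400,170:470,::-1].copy().repeat(2,0).repeat(2,1))
s=arm.get_state(); print(s["force"],s["eef_pos"])
```

```text
[3.16948147 0.69481281 9.17357704] [0.47263128 0.42888441 0.02531128]
```

View pics/w2.png

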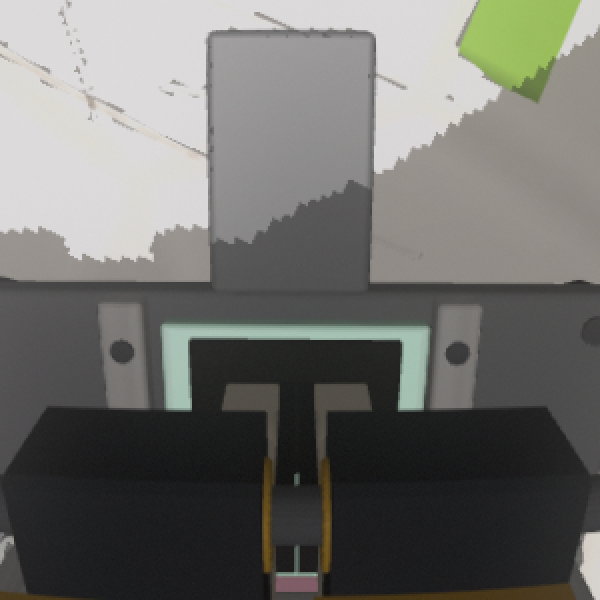

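Run:
```python
from look import *
c=arm.get_calibration("wrist"); S=np.array([.5266,.4539]); e=np.array([np.cos(np.radians(25.2)),np.sin(np.radians(25.2))])
for n,u,v,z in [("plate",318,262,.0225),("bed",318,242,.0165),("strip",318,270,.0255)]:
    P=onplane(c,u,v,z)[:2]; print(n,(P-S)@e)
print((arm.get_state()["eef_pos"][:2]-S)@e)
```

```text
plate -0.08060393353386026
bed -0.08842985797042184
strip -0.07781419633970417
-0.05948347916001437
```

Call:
{"op": "drive_tool", "data": {
  "targets": [
    [-0.05,-0.0235,0,0,0,0],
    [-0.05,-0.0235,0,0,0,0],
    [-0.05,-0.0235,0,0,0,0],
    [-0.05,-0.0235,0,0,0,0]
  ]
}}

```text
t: 9.78
eef_pos: [0.4648, 0.4253, 0.0253]
ee_rot: [3.139, 0.006, -2.701]
force: [4.1, 1.8, 9.0]
width: 0.0007
```

```bash
cat > slip.py <<'E'
from look import *
S=np.array([.5266,.4539]); e=np.array([np.cos(np.radians(25.2)),np.sin(np.radians(25.2))])
c=arm.get_calibration("wrist"); im,d=arm.grab_frame("wrist"); s=arm.get_state()
col=im[:,308:329].astype(int).mean(1)  # center columns
gr=col[:,1]-col[:,0]  # greenish plate
rows=np.where((gr[130:330]>12))[0]+130
t=(s["eef_pos"][:2]-S)@e
print("force",np.round(s["force"],1),"z",s["eef_pos"][2],"tcp",round(t,4),"rows",rows[:3],rows[-1:])
if len(rows):
    f=(onplane(c,318,rows[0],.0225)[:2]-S)@e; print("plate front",f,"tcp-front",t-f)
cv2.imwrite("pics/slip.png",im[100:400,170:470,::-1].copy().repeat(2,0).repeat(2,1))
E
python3 slip.py
```

```text
force [1.8 0.4 9.5] z 0.025330003714766406 tcp -0.0683 rows [262 263 264] [269]
plate front -0.08917782239367958 tcp-front 0.020866725621249693
```

Call:
{"op": "drive_tool", "data": {
  "targets": [
    [-0.055,-0.026,0,0,0,0],
    [-0.06,-0.028,0,0,0,0],
    [-0.06,-0.028,0,0,0,0],
    [-0.06,-0.028,0,0,0,0],
    [-0.06,-0.028,0,0,0,0]
  ]
}}

```text
t: 10.45
eef_pos: [0.453, 0.4199, 0.0253]
ee_rot: [3.139, 0.006, -2.7]
force: [3.3, 2.2, 9.7]
width: 0.0004
```

```bash
python3 slip.py
```

```text
force [3.3 1.3 8.5] z 0.025298216159303808 tcp -0.0813 rows [262 263 264] [269]
plate front -0.10218028703345841 tcp-front 0.02084747561583547
```

Call:
{"op": "drive_tool", "data": {
  "targets": [
    [-0.06,-0.028,0,0,0,0],
    [-0.06,-0.028,0,0,0,0],
    [-0.06,-0.028,0,0,0,0],
    [-0.06,-0.028,0,0,0,0],
    [-0.06,-0.028,0,0,0,0]
  ]
}}

```text
t: 11.12
eef_pos: [0.441, 0.4144, 0.0253]
ee_rot: [3.139, 0.006, -2.7]
force: [3.4, 1.9, 9.9]
width: 0.0002
```

```bash
python3 slip.py
```

```text
force [2.4 2.1 9.8] z 0.025293550476639483 tcp -0.0946 rows [262 263 264] [269]
plate front -0.11540315923441521 tcp-front 0.020799360558316604
```

Call:
{"op": "drive_tool", "data": {
  "targets": [
    [-0.06,-0.028,0.003,0,0,0],
    [-0.06,-0.028,0,0,0,0],
    [-0.06,-0.028,0,0,0,0],
    [-0.06,-0.028,0,0,0,0],
    [-0.06,-0.028,0,0,0,0]
  ]
}}

```text
t: 11.8
eef_pos: [0.4288, 0.4086, 0.0253]
ee_rot: [3.139, 0.006, -2.701]
force: [4.2, 1.4, 9.2]
width: 0.0002
```

Call:
{"op": "drive_tool", "data": {
  "targets": [
    [-0.06,-0.028,0,0,0,0],
    [-0.06,-0.028,0,0,0,0],
    [-0.06,-0.028,0,0,0,0],
    [-0.06,-0.028,0,0,0,0],
    [-0.06,-0.028,0,0,0,0]
  ]
}}

```text
t: 12.42
eef_pos: [0.4167, 0.403, 0.0253]
ee_rot: [3.139, 0.006, -2.7]
force: [3.4, 1.5, 10.6]
width: 0.0004
```

```bash
python3 slip.py
```

```text
force [1.8 1.4 8.7] z 0.025254741826038964 tcp -0.1214 rows [262 263 264] [269]
plate front -0.14223595843166073 tcp-front 0.02080617822601577
```

Call:
{"op": "drive_tool", "data": {
  "targets": [
    [-0.06,-0.028,0.003,0,0,0],
    [-0.06,-0.028,0,0,0,0],
    [-0.06,-0.028,0,0,0,0],
    [-0.06,-0.028,0,0,0,0],
    [-0.06,-0.028,0,0,0,0]
  ]
}}

```text
t: 13.1
eef_pos: [0.4046, 0.3973, 0.0253]
ee_rot: [3.139, 0.005, -2.701]
force: [1.6, 0.1, 9.6]
width: 0.0005
```

Call:
{"op": "drive_tool", "data": {
  "targets": [
    [-0.06,-0.028,0,0,0,0],
    [-0.06,-0.028,0,0,0,0],
    [-0.03,-0.014,0,0,0,0],
    [0,0,0,0,0,0]
  ]
}}

```text
t: 13.6
eef_pos: [0.3984, 0.3945, 0.0252]
ee_rot: [3.139, 0.005, -2.701]
force: [1.4, 2.0, 10.9]
width: 0.0003
```

```bash
python3 slip.py
python3 - <<'E'
from look import *
im,d=arm.grab_frame("scene"); cv2.imwrite("pics/s2.png",im[270:420,130:360,::-1].copy().repeat(3,0).repeat(3,1))
E
```

```text
force [ 1.9  1.2 11.2] z 0.025249568584735944 tcp -0.1413 rows [262 263 264] [269]
plate front -0.1624501705374119 tcp-front 0.0211185771347972
```

View pics/s2.png

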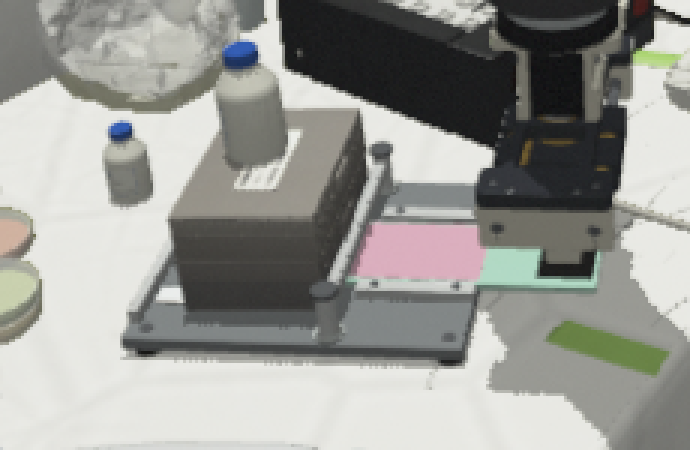

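Call:
{"op": "drive_tool", "data": {
  "targets": [
    [0,0,0.015,0,0,0],
    [0,0,0.025,0,0,0],
    [0,0,0.05,0,0,0],
    [0,0,0.3,0,0,0],
    [0,0,0.8,0,0,0]
  ]
}}

```text
t: 14.32
eef_pos: [0.396, 0.3907, 0.0704]
ee_rot: [-3.139, -0.003, -2.702]
force: [-0.0, 0.2, 0.5]
width: 0.0007
```

Call:
{"op": "drive_tool", "data": {
  "targets": [
    [0.42,0.185,0,0,0,0],
    [0.42,0.185,0,0,0,0],
    [0,0,0,0,0,0],
    [0,0,0,0,0,0],
    [0,0,0,0,0,0]
  ],
  "claw": 1
}}

```text
t: 14.95
eef_pos: [0.4298, 0.4064, 0.071]
ee_rot: [-3.141, -0.0, -2.702]
force: [0.1, -0.6, -0.4]
width: 0.0448
```

Run:
```python
from look import *
c=arm.get_calibration("wrist"); s=arm.get_state(); im,d=arm.grab_frame("wrist"); cv2.imwrite("pics/w3.png",im[:,:,::-1])
print(s["eef_pos"],s["ee_rot"],s["width"]); np.save("w3.npy",d); np.save("w3c.npy",np.r_[c["origin"],c["rotation"]])
for n in ["finger_strip","tongue_mid","glass_plate","press_stand"]:
    for r in arm.landmark_of(n,"wrist")[:1]:
        P=Rm(c["rotation"])@r["point"]+c["origin"]; print(n,np.round(P,4),round(r["score"],2),np.round(wpx(c,P)))
```

```text
[0.42982459 0.40642794 0.07102234] [-3.14143563e+00 -4.09660719e-04 -2.70161449e+00] 0.04479570774592295
finger_strip [0.3987 0.3942 0.025 ] 0.71 [321. 215.]
glass_plate [0.4518 0.4231 0.0148] 0.86 [326. 302.]
```

View pics/w3.png

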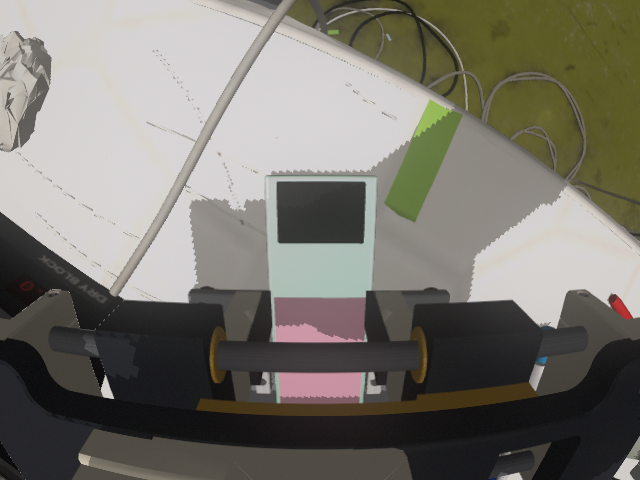

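Run:
```python
from look import *
k=np.load("w3c.npy"); c=arm.get_calibration("wrist"); c["origin"]=k[:3]; c["rotation"]=k[3:]
e=np.array([np.cos(np.radians(25.2)),np.sin(np.radians(25.2))]); n=np.array([-e[1],e[0]]); T=np.array([.4298,.4064])
for q in [(200,291,.0165),(440,291,.0165),(268,178,.0225),(375,178,.0225),(278,182,.0255),(364,182,.0255)]:
    P=onplane(c,*q)[:2]-T; print(q,round(P@e,4),round(P@n,4))
```

```text
(200, 291, 0.0165) 0.0195 -0.0768
(440, 291, 0.0165) 0.0194 0.081
(268, 178, 0.0225) -0.0541 -0.0276
(375, 178, 0.0225) -0.0542 0.0328
(278, 182, 0.0255) -0.0522 -0.0216
(364, 182, 0.0255) -0.0523 0.0262
```

Call:
{"op": "drive_tool", "data": {
  "targets": [
    [0.09,0.105,0,0,0,0],
    [0,0,0,0,0,0],
    [0,0,0,0,0,0],
    [0,0,0,0,0,0],
    [0,0,-0.4,0,0,0]
  ]
}}

```text
t: 15.82
eef_pos: [0.4345, 0.4118, 0.0556]
ee_rot: [3.14, 0.002, -2.702]
force: [0.3, -1.3, -0.3]
width: 0.0877
```

Call:
{"op": "drive_tool", "data": {
  "targets": [
    [0,0,-0.5,0,0,0],
    [0,0,-0.35,0,0,0],
    [0,0,-0.2,0,0,0],
    [0,0,-0.1,0,0,0],
    [0,0,0,0,0,0]
  ]
}}

```text
t: 16.45
eef_pos: [0.434, 0.4111, 0.009]
ee_rot: [-3.142, 0.0, -2.702]
force: [0.4, 0.3, 0.4]
width: 0.0876
```

Free on both sides; close gently.

Call:
{"op": "drive_tool", "data": {
  "targets": [
    [0,0,0,0,0,0],
    [0,0,0,0,0,0],
    [0,0,0,0,0,0],
    [0,0,0,0,0,0]
  ],
  "claw": 0.5,
  "newtons": 15
}}

```text
t: 16.95
eef_pos: [0.434, 0.4111, 0.0093]
ee_rot: [3.141, 0.0, -2.702]
force: [-0.9, -0.1, 2.7]
width: 0.0636
```

Call:
{"op": "drive_tool", "data": {
  "targets": [
    [-0.06,-0.028,0,0,0,0],
    [-0.15,-0.07,0,0,0,0],
    [-0.18,-0.085,0,0,0,0],
    [-0.14,-0.066,0,0,0,0],
    [-0.06,-0.028,0,0,0,0]
  ]
}}

```text
t: 17.58
eef_pos: [0.41, 0.3999, 0.0093]
ee_rot: [3.141, 0.0, -2.701]
force: [0.4, 0.7, 4.2]
width: 0.0639
```

Call:
{"op": "drive_tool", "data": {
  "targets": [
    [0,0,0,0,0,0],
    [0,0,0,0,0,0],
    [0,0,0,0,0,0],
    [0,0,0,0,0,0]
  ],
  "claw": 0.9
}}

```text
t: 18.08
eef_pos: [0.4103, 0.3997, 0.0087]
ee_rot: [-3.141, -0.0, -2.702]
force: [0.5, -0.2, -0.9]
width: 0.0787
```

Call:
{"op": "drive_tool", "data": {
  "targets": [
    [0.06,0.028,0,0,0,0],
    [0.15,0.07,0,0,0,0],
    [0.18,0.085,0,0,0,0],
    [0.14,0.066,0,0,0,0],
    [0.06,0.028,0,0,0,0]
  ]
}}

```text
t: 18.7
eef_pos: [0.4345, 0.4111, 0.0088]
ee_rot: [-3.142, -0.0, -2.702]
force: [0.6, 0.1, -0.3]
width: 0.0787
```

Call:
{"op": "drive_tool", "data": {
  "targets": [
    [0,0,0,0,0,0],
    [0,0,0,0,0,0],
    [0,0,0,0,0,0],
    [0,0,0,0,0,0],
    [0,0,0,0,0,0]
  ],
  "claw": 0.5,
  "newtons": 20
}}

```text
t: 19.32
eef_pos: [0.4338, 0.4109, 0.0089]
ee_rot: [-3.142, -0.0, -2.702]
force: [-0.1, 0.0, -0.7]
width: 0.0637
```

Run:
```python
from look import *
c=arm.get_calibration("wrist"); s=arm.get_state(); im,d=arm.grab_frame("wrist"); cv2.imwrite("pics/w4.png",im[100:430,150:490,::-1])
print(s["eef_pos"],s["ee_rot"],s["width"])
g=im.astype(int); m=np.zeros((480,640),np.uint8); m[60:300,200:440]=((g[60:300,200:440].max(2)<45))
n,l,st,ce=cv2.connectedComponentsWithStats(m); print(st[1:][st[1:,4]>800])
for r in arm.landmark_of("finger_strip","wrist")[:1]:
    P=Rm(c["rotation"])@r["point"]+c["origin"]; print(np.round(P,4),round(r["score"],2),np.round(wpx(c,P)))
```

```text
[0.4338303  0.41089493 0.00891565] [-3.14152690e+00 -2.10931568e-04 -2.70176578e+00] 0.0637442830475798
[]
[0.3747 0.3828 0.0234] 0.57 [316. 171.]
```

View pics/w4.png

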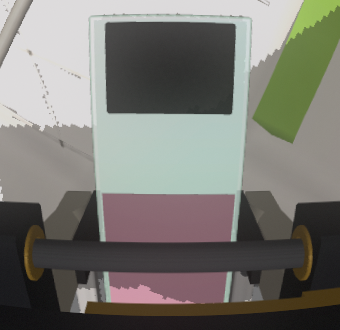

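Call:
{"op": "drive_tool", "data": {
  "targets": [
    [0,0,0.05,0,0,0],
    [0,0,0.1,0,0,0],
    [0,0,0.2,0,0,0],
    [0,0,0.4,0,0,0],
    [0,0,0.6,0,0,0]
  ]
}}

```text
t: 20.05
eef_pos: [0.4339, 0.4108, 0.064]
ee_rot: [-3.141, -0.0, -2.702]
force: [0.8, -0.4, -1.1]
width: 0.0636
```

Call:
{"op": "drive_tool", "data": {
  "targets": [
    [0,0,0.9,0,0,0],
    [0,0,0.9,0,0,0],
    [0,0,0.9,0,0,0],
    [0,0,0.7,0,0,0],
    [0,0,0.3,0,0,0]
  ]
}}

```text
t: 20.68
eef_pos: [0.4344, 0.4115, 0.2139]
ee_rot: [3.139, 0.003, -2.702]
force: [0.0, 0.5, -2.5]
width: 0.0637
```

Run:
```python
from look import *
im,d=arm.grab_frame("side"); Q=cloud("side",d)
r=arm.cut_out("staining_rack","side")[0]; m=r["pixels"].astype(np.uint8); m=cv2.erode(m,np.ones((2,2)))>0; print(r["score"],m.sum())
hull=cv2.minAreaRect(np.argwhere(m)[:,::-1].astype(np.int32)); 
P=Q[m&(d>0)]
print(np.percentile(P[:,2],[5,25,50,75,95,99]))
t=P[(P[:,2]>.036)&(P[:,2]<.055)]; print(len(t))
# fit: yaw & two parallel lines
best=None
for a in np.radians(np.arange(-30,30,.25)):
    x=t[:,0]*np.cos(a)+t[:,1]*np.sin(a); h,_=np.histogram(x,np.arange(.0,1,.002)); sc=(h.astype(float)**2).sum()
    if best is None or sc>best[0]: best=(sc,a)
a=best[1]; x=t[:,0]*np.cos(a)+t[:,1]*np.sin(a); y=-t[:,0]*np.sin(a)+t[:,1]*np.cos(a)
print("yaw",np.degrees(a)); h,b=np.histogram(x,30); print(list(zip(np.round(b,3),h))); print(y.min(),y.max(),np.percentile(y,[2,98]))
mid=(x.min()+x.max())/2
# tray rim / overall outline at z 0.02
xx=P[:,0]*np.cos(a)+P[:,1]*np.sin(a); yy=-P[:,0]*np.sin(a)+P[:,1]*np.cos(a); print(np.percentile(xx,[.5,99.5]),np.percentile(yy,[.5,99.5]))
cv2.imwrite("pics/rk.png",cv2.resize(im[310:420,250:400,::-1],None,fx=4,fy=4))
for n in ["bars_mid","staining_rack"]:
    print([np.round(w("side",q["point"]),4) for q in arm.landmark_of(n,"side")[:1]])
s=arm.get_state();print(s["eef_pos"],s["force"],s["width"],s["t"])
```

```text
0.71 5816
[-0.00015744  0.00171085  0.00322019  0.00621072  0.04289273  0.04585063]
456
yaw -0.25
[(np.float64(0.426), np.int64(31)), (np.float64(0.429), np.int64(100)), (np.float64(0.432), np.int64(85)), (np.float64(0.436), np.int64(17)), (np.float64(0.439), np.int64(1)), (np.float64(0.443), np.int64(0)), (np.float64(0.446), np.int64(0)), (np.float64(0.45), np.int64(0)), (np.float64(0.453), np.int64(0)), (np.float64(0.457), np.int64(0)), (np.float64(0.46), np.int64(0)), (np.float64(0.464), np.int64(0)), (np.float64(0.467), np.int64(0)), (np.float64(0.471), np.int64(0)), (np.float64(0.474), np.int64(0)), (np.float64(0.477), np.int64(0)), (np.float64(0.481), np.int64(0)), (np.float64(0.484), np.int64(0)), (np.float64(0.488), np.int64(0)), (np.float64(0.491), np.int64(0)), (np.float64(0.495), np.int64(0)), (np.float64(0.498), np.int64(0)), (np.float64(0.502), np.int64(0)), (np.float64(0.505), np.int64(0)), (np.float64(0.509), np.int64(0)), (np.float64(0.512), np.int64(1)), (np.float64(0.516), np.int64(36)), (np.float64(0.519), np.int64(100)), (np.float64(0.523), np.int64(70)), (np.float64(0.526), np.int64(15))]
-0.409945227625639 -0.2596142070754248 [-0.4087334  -0.26253247]
[0.37221915 0.58253579] [-0.41213204 -0.25593373]
[array([ 0.4765, -0.3346,  0.0404])]
[array([ 0.4776, -0.3331,  0.    ])]
[0.43355399 0.41058353 0.21017047] [-0.73929458 -0.82823947 -1.68336811] 0.06376376902523843 20.875
```

View pics/rk.png

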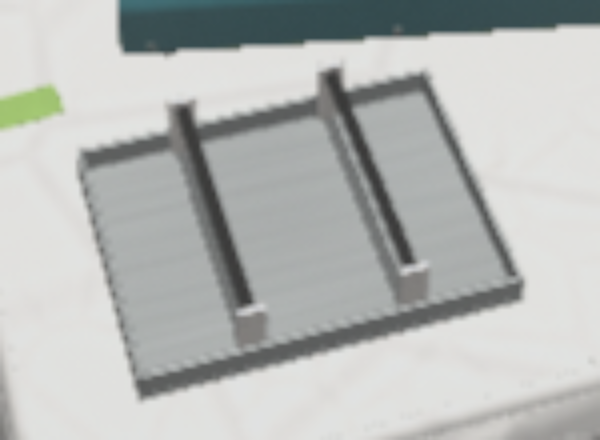

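Call:
{"op": "drive_tool", "data": {
  "targets": [
    [0.03,-0.4,0,0,0,-0.1],
    [0.05,-0.8,0,0,0,-0.2],
    [0.055,-0.95,0,0,0,-0.2],
    [0.055,-0.95,0,0,0,-0.22],
    [0.055,-0.95,0,0,0,-0.22]
  ]
}}

```text
t: 21.5
eef_pos: [0.4432, 0.2466, 0.2099]
ee_rot: [-3.141, -0.002, -2.801]
force: [0.3, 0.6, -1.5]
width: 0.0633
```

Call:
{"op": "drive_tool", "data": {
  "targets": [
    [0.055,-0.95,0,0,0,-0.22],
    [0.055,-0.95,0,0,0,-0.22],
    [0.055,-0.95,0,0,0,-0.22],
    [0.055,-0.95,0,0,0,-0.22],
    [0.055,-0.95,0,0,0,-0.22]
  ]
}}

```text
t: 22.12
eef_pos: [0.4538, 0.0569, 0.2101]
ee_rot: [-3.141, -0.002, -2.917]
force: [0.3, -0.3, -2.6]
width: 0.0636
```

Call:
{"op": "drive_tool", "data": {
  "targets": [
    [0.055,-0.95,0,0,0,-0.22],
    [0.055,-0.95,0,0,0,-0.22],
    [0.055,-0.95,0,0,0,-0.22],
    [0.055,-0.95,0,0,0,-0.22],
    [0.055,-0.95,0,0,0,-0.22]
  ]
}}

```text
t: 22.75
eef_pos: [0.4645, -0.1327, 0.2101]
ee_rot: [3.141, -0.002, -3.032]
force: [0.6, 0.1, -1.5]
width: 0.0637
```

Call:
{"op": "drive_tool", "data": {
  "targets": [
    [0.055,-0.95,0,0,0,-0.22],
    [0.055,-0.95,0,0,0,-0.2],
    [0.055,-0.95,0,0,0,-0.2],
    [0.055,-0.9,0,0,0,-0.2],
    [0.05,-0.45,0,0,0,-0.18]
  ]
}}

```text
t: 23.38
eef_pos: [0.4753, -0.3006, 0.2097]
ee_rot: [3.141, -0.002, -3.138]
force: [0.3, 0.5, -1.0]
width: 0.0636
```

Call:
{"op": "drive_tool", "data": {
  "targets": [
    [0,0,0,0,0,0],
    [0,0,0,0,0,0]
  ]
}}

```text
t: 23.62
eef_pos: [0.4761, -0.2985, 0.2105]
ee_rot: [3.141, -0.001, -3.135]
force: [0.0, 0.5, -1.5]
width: 0.0634
```

Run:
```python
from look import *
c=arm.get_calibration("wrist"); s=arm.get_state(); im,d=arm.grab_frame("wrist"); cv2.imwrite("pics/w5.png",im[:,:,::-1])
print(s["eef_pos"],s["ee_rot"],s["width"],s["t"])
for n in ["finger_strip","glass_plate","bars_mid","staining_rack"]:
  for r in arm.landmark_of(n,"wrist")[:1]:
    P=Rm(c["rotation"])@r["point"]+c["origin"]; print(n,np.round(P,4),round(r["score"],2),np.round(wpx(c,P)))
k=np.r_[c["origin"],c["rotation"]]; np.save("w5c.npy",k)
for P in [(.370,-.335-.078,.02),(.370,-.335+.078,.02),(.4315,-.335-.073,.045),(.4315,-.335+.073,.045)]: print(P,np.round(wpx(c,P)))
```

```text
[ 0.47608063 -0.29845455  0.21053585] [ 3.14110850e+00 -8.09696983e-04 -3.13528861e+00] 0.06343280409431672 23.625
finger_strip [ 0.4099 -0.2947  0.2252] 0.92 [326. 170.]
glass_plate [ 0.4723 -0.2959  0.2187] 0.93 [321. 307.]
(0.37, -0.41300000000000003, 0.02) [197. 107.]
(0.37, -0.257, 0.02) [362. 104.]
(0.4315, -0.40800000000000003, 0.045) [196. 173.]
(0.4315, -0.262, 0.045) [358. 171.]
```

View pics/w5.png

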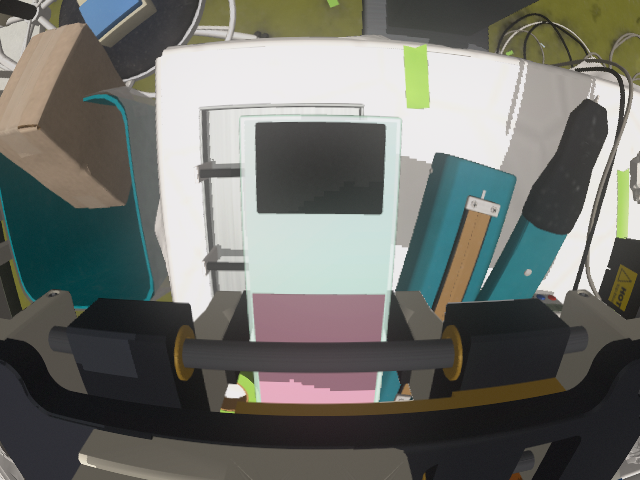

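Call:
{"op": "drive_tool", "data": {
  "targets": [
    [0.03,-0.5,0,0,0,-0.05],
    [0.025,-0.425,-0.3,0,0,-0.03],
    [0,0,-0.9,0,0,0],
    [0,0,-0.9,0,0,0],
    [0,0,-0.8,0,0,0]
  ]
}}

```text
t: 24.5
eef_pos: [0.478, -0.3369, 0.0926]
ee_rot: [3.141, -0.001, 3.138]
force: [-0.3, 0.6, -2.0]
width: 0.0635
```

Call:
{"op": "drive_tool", "data": {
  "targets": [
    [0,0,-0.4,0,0,0],
    [0,0,-0.25,0,0,0],
    [0,0,-0.15,0,0,0],
    [0,0,0,0,0,0],
    [0,0,0,0,0,0]
  ]
}}

```text
t: 25.12
eef_pos: [0.4794, -0.3362, 0.0638]
ee_rot: [-3.141, 0.001, 3.14]
force: [0.3, 0.3, -1.6]
width: 0.0636
```

Run:
```python
from look import *
s=arm.get_state(); print(s["eef_pos"],s["ee_rot"],s["force"],s["width"],s["t"])
im,d=arm.grab_frame("side"); cv2.imwrite("pics/p1.png",cv2.resize(im[290:420,240:410,::-1],None,fx=4,fy=4))
Q=cloud("side",d)
for n in ["glass_plate","finger_strip","bars_mid"]: print(n,[(np.round(w("side",q["point"]),4),round(q["score"],2)) for q in arm.landmark_of(n,"side")[:1]])
```

```text
[ 0.47935104 -0.33617567  0.06383989] [-3.14105758e+00  1.42472576e-03  3.13969670e+00] [ 0.30100411  0.30754667 -1.58514567] 0.06357774156874156 25.125
glass_plate [(array([ 0.4716, -0.3372,  0.0732]), 0.9)]
finger_strip [(array([ 0.4076, -0.3372,  0.0808]), 0.63)]
bars_mid [(array([ 0.4788, -0.332 ,  0.042 ]), 0.91)]
```

View pics/p1.png

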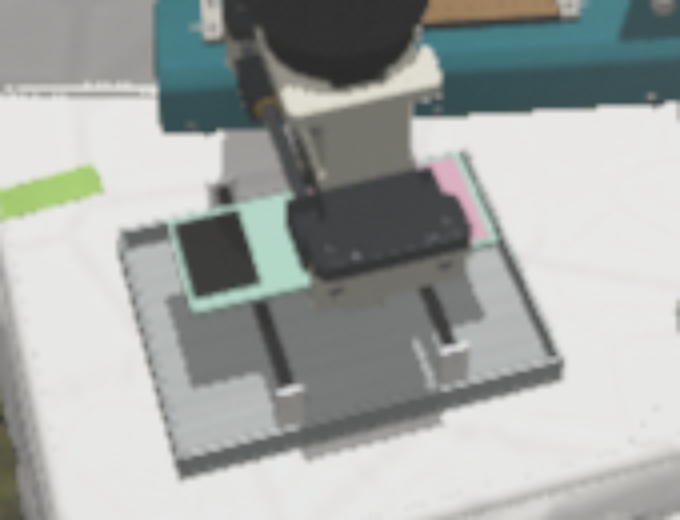

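Run:
```python
from look import *
c=arm.get_calibration("wrist"); k=np.load("w5c.npy")
c5=dict(c,origin=k[:3],rotation=k[3:])
for u,v in [(241,116),(401,118)]: print("w5 front rel tcp",onplane(c5,u,v,.2105+.0136)-[.4761,-.2985,0])
s=arm.get_calibration("side")
def ray(u,v,z):
    m=s["mtx"]; r=Rm(s["rotation"])@np.array([(u-m[0,2])/m[0,0],-(v-m[1,2])/m[1,1],-1]); return s["origin"]+r*(z-s["origin"][2])/r[2]
f=lambda x,y:(240+x/4,290+y/4)
for n,p in dict(frontL=(172,222),frontR=(194,311),backR=(497,243),backL=(465,155)).items(): print(n,np.round(ray(*f(*p),.0775),4))
for n,p in dict(tfl=(120,234),tfr=(182,468),tbr=(562,368)).items(): print(n,np.round(ray(*f(*p),.02 if n!="x" else 0),4))
```

```text
w5 front rel tcp [-0.08774818 -0.02932008  0.2241    ]
w5 front rel tcp [-0.0875094   0.03305588  0.2241    ]
frontL [ 0.3946 -0.3083  0.0775]
frontR [ 0.3922 -0.3684  0.0775]
backR [ 0.5584 -0.372   0.0775]
backL [ 0.563  -0.3092  0.0775]
tfl [ 0.3715 -0.2617  0.02  ]
tfr [ 0.3707 -0.4191  0.02  ]
tbr [ 0.5812 -0.4183  0.02  ]
```

Call:
{"op": "drive_tool", "data": {
  "targets": [
    [0.01,0,-0.1,0,0,0],
    [0.01,0,-0.1,0,0,0],
    [0,0,-0.1,0,0,0],
    [0,0,-0.1,0,0,0],
    [0,0,-0.05,0,0,0]
  ]
}}

```text
t: 25.95
eef_pos: [0.4794, -0.3359, 0.0445]
ee_rot: [3.141, -0.001, 3.139]
force: [0.4, 0.4, -1.3]
width: 0.0634
```

Call:
{"op": "drive_tool", "data": {
  "targets": [
    [0,0,-0.02,0,0,0],
    [0,0,-0.015,0,0,0],
    [0,0,-0.015,0,0,0],
    [0,0,-0.015,0,0,0],
    [0,0,-0.015,0,0,0]
  ]
}}

```text
t: 26.58
eef_pos: [0.4796, -0.336, 0.0418]
ee_rot: [-3.142, 0.0, 3.139]
force: [-0.8, -0.4, -0.8]
width: 0.0639
```

Call:
{"op": "drive_tool", "data": {
  "targets": [
    [0,0,-0.015,0,0,0],
    [0,0,-0.015,0,0,0],
    [0,0,-0.015,0,0,0],
    [0,0,-0.0125,0,0,0],
    [0,0,-0.0125,0,0,0]
  ]
}}

```text
t: 27.2
eef_pos: [0.4796, -0.336, 0.0389]
ee_rot: [3.142, 0.0, 3.14]
force: [1.2, -0.2, -1.0]
width: 0.0638
```

Call:
{"op": "drive_tool", "data": {
  "targets": [
    [0,0,-0.01,0,0,0],
    [0,0,-0.01,0,0,0],
    [0,0,-0.01,0,0,0]
  ]
}}

```text
t: 27.58
eef_pos: [0.4796, -0.336, 0.0379]
ee_rot: [-3.142, -0.0, 3.14]
force: [-0.1, 0.6, 1.6]
width: 0.0634
```

Call:
{"op": "drive_tool", "data": {
  "targets": [
    [0,0,-0.008,0,0,0],
    [0,0,0,0,0,0]
  ]
}}

```text
t: 27.82
eef_pos: [0.4797, -0.3361, 0.0378]
ee_rot: [-3.141, 0.0, 3.14]
force: [-1.9, 1.4, 4.3]
width: 0.0634
```

Call:
{"op": "drive_tool", "data": {
  "targets": [
    [0,0,0,0,0,0],
    [0,0,0,0,0,0],
    [0,0,0,0,0,0],
    [0,0,0,0,0,0]
  ],
  "claw": 0.9
}}

```text
t: 28.32
eef_pos: [0.4796, -0.336, 0.0373]
ee_rot: [3.142, -0.0, 3.139]
force: [0.2, -0.6, -0.8]
width: 0.0788
```

Call:
{"op": "drive_tool", "data": {
  "targets": [
    [0,0,0.05,0,0,0],
    [0,0,0.2,0,0,0],
    [0,0,0.6,0,0,0],
    [0,0,0.9,0,0,0],
    [0,0,0.9,0,0,0]
  ]
}}

```text
t: 28.95
eef_pos: [0.4795, -0.336, 0.1451]
ee_rot: [-3.141, 0.0, 3.14]
force: [0.4, 0.4, -0.5]
width: 0.0791
```

Call:
{"op": "drive_tool", "data": {
  "targets": [
    [0,0,0.8,0,0,0],
    [0,0.9,0.4,0,0,0],
    [0,0.9,0,0,0,0],
    [0,0.9,0,0,0,0],
    [0,0.9,0,0,0,0]
  ]
}}

```text
t: 29.58
eef_pos: [0.4795, -0.191, 0.1923]
ee_rot: [-3.142, 0.001, 3.139]
force: [0.3, -0.8, -0.1]
width: 0.0787
```

Call:
{"op": "drive_tool", "data": {
  "targets": [
    [0,0.4,0,0,0,0],
    [0,0,0,0,0,0],
    [0,0,0,0,0,0]
  ]
}}

```text
t: 29.95
eef_pos: [0.4797, -0.1765, 0.1916]
ee_rot: [-3.141, 0.0, 3.139]
force: [0.2, -0.3, -0.1]
width: 0.0791
```

Run:
```python
from look import *
s=arm.get_state(); print(s["eef_pos"],s["force"],s["width"],s["t"])
im,d=arm.grab_frame("side"); A=cv2.resize(im[290:420,240:410,::-1],None,fx=3,fy=3)
B=cv2.resize(im[120:220,210:330,::-1],(280,233)); 
im2,_=arm.grab_frame("scene"); C=cv2.resize(im2[270:420,130:330,::-1],(280,210))
out=np.zeros((443,A.shape[1]+280,3),np.uint8); out[:390,:A.shape[1]]=A; out[:233,A.shape[1]:]=B; out[233:,A.shape[1]:]=C
cv2.imwrite("pics/f.png",out)
for n in ["glass_plate","bars_mid","bottle_blue_cap","slide_box_top","slide_box_low"]: print(n,[(np.round(w("side",q["point"]),4),round(q["score"],2)) for q in arm.landmark_of(n,"side")[:1]])
```

```text
[ 0.47967974 -0.17650329  0.19161796] [ 0.20753105 -0.34249142 -0.07188171] 0.07908605884060643 29.95
glass_plate []
bars_mid [(array([ 0.4763, -0.3321,  0.0439]), 0.94)]
bottle_blue_cap [(array([0.7317, 0.4523, 0.0038]), 0.59)]
slide_box_top [(array([0.5676, 0.4823, 0.0613]), 0.79)]
slide_box_low [(array([0.5669, 0.4717, 0.0188]), 0.46)]
```

View pics/f.png

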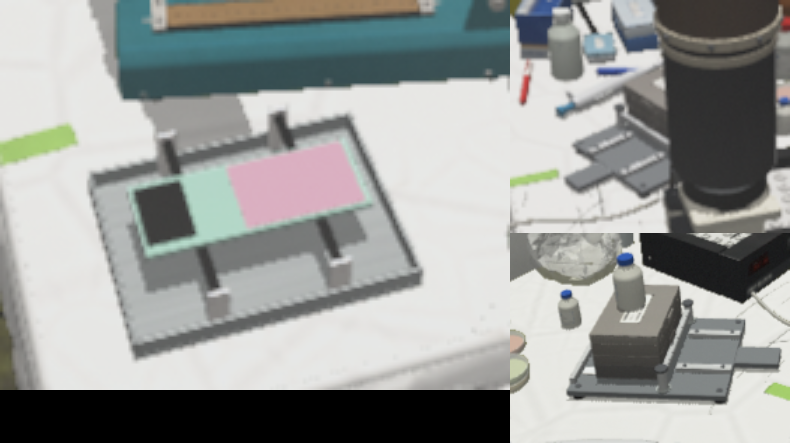

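Run:
```python
from look import *
s=arm.get_calibration("side")
def ray(u,v,z):
    m=s["mtx"]; r=Rm(s["rotation"])@np.array([(u-m[0,2])/m[0,0],-(v-m[1,2])/m[1,1],-1]); return s["origin"]+r*(z-s["origin"][2])/r[2]
f=lambda p:(240+p[0]/3,290+p[1]/3)
a=[ray(*f(p),.051)[:2] for p in [(128,188),(149,257),(374,207),(345,138)]]; print(np.round(a,4),np.mean(a,0))
b=[ray(*f(p),.02)[:2] for p in [(90,177),(136,350),(421,276),(350,117)]]; print(np.round(b,4),np.mean(b,0))
arm.job_done()
```

```text
[[ 0.3929 -0.3061]
 [ 0.3933 -0.3691]
 [ 0.5601 -0.3737]
 [ 0.5618 -0.3073]] [ 0.47700494 -0.33904337]
[[ 0.3712 -0.2631]
 [ 0.3705 -0.4183]
 [ 0.5808 -0.4182]
 [ 0.5828 -0.2638]] [ 0.47635763 -0.34085868]
the job is handed in; nothing more can be done
```

The glass plate now lies flat across both bars of the staining rack, and I've handed the job in at about 30 s of the 70 s allowed.

- **Drawing out:** I pressed one fingertip on the rubber strip. The readings were mostly 8.5–10 N, with a peak of about 11 N at the end of the drag; the limit is 13 N. The plate slipped a few mm under the finger at the start, while the press read just under 6 N. After I pressed harder, it came along without slipping.
- **Transfer:** I gripped the plate by its sides over the tongue and pulled it a little further out. I then re-gripped it near its middle, carried it over and set it down slowly until the bars took its weight.
- **Rack check:** In the side camera's last picture the plate is centred within about 2 mm of the tray's middle and aligned within about 1°. The gripper is open and clear.
- **Stack check:** Both boxes and the bottle are still standing in the pressing stand, as the scene camera's last picture shows.

**Checks that disagreed:**
- During placing, the trained network put the plate 5–7 mm off in x. The edges I measured in two cameras put it within 2 mm, so I went by those.
- In the last look the network did not find the plate at all, and for the bottle it reported the small look-alike on the bench. I judged both from the picture instead.

I had no direct check for cracks in the glass. The pictures show none, and no contact reading was sharp.

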